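# Load and open a reagent bottle

### The arm

A 6-joint arm with a two-finger parallel gripper is mounted at the origin on the work surface. World frame = base frame: x ahead of the robot, y to its left, z up, the work surface at z = 0. Lengths are in m, angles in degrees, forces in N, time in s.
With the tool pointing down it reaches from about 0.25 to 0.725 m from the base axis. Payload 9.7 kg.
Tool frame: the origin (TCP) lies between the finger pads; the fingertips stand 19 mm ahead of it and the grasp point (between the pads) is the TCP; z points along the fingers, y is the line along which they close (so a half turn about z gives the same grasp; the last joint's range is limited). The gripper opens to 85 mm and grips with 20 to 120 N. Pads are 22 mm wide; open, the fingers measure 114 mm over their backs; the gripper's body (76 mm by 85 mm) begins 54 mm behind the grasp point. The pads swing forward as they close: fully open they stand 13 mm farther back than shut.
Start: joints at [74.37, 4.979, 10.078, 95.1, 0, 90], TCP at [0.148, 0.53, 0.25] pointing down, gripper open.
Joint ranges: [-179.16, 179.16], [-48.56, 103.87], [-65.8, 70.77], [-126.05, 130.52], [-82.76, 87.17], [-180, 180]. Speed limits (degrees/s): [127.2, 127.2, 147.25, 180, 180, 180].

### API

Orientations are given as [roll, pitch, yaw] about the fixed x, y, z axes, in that order (R = Rz(yaw) Ry(pitch) Rx(roll)).
In Python, from workcell import bot gives the robot as it stands. The module is installed in compiled form; this text tells all that it offers.
- The arm moves only by the shell command python3 -m crank 'ROWS' [OPENING] [FORCE]. ROWS is JSON, a list that holds one entry, the list of rows, each a list of 6 numbers: the shift along the world's x, y, z as a fraction of full scale, then the turn, a rotation vector about the world's x, y, z as a fraction of full scale. In form: [[[x, y, z, wx, wy, wz], ...]]. A call has 1 to 20 rows; each row shifts and turns the commanded pose from where the row before left it; what a row does not reach is not made up. Full scale, the value 1, is 20 mm for a shift and 0.12 rad for a turn. A row lasts 1/12 s, in which the tool goes at most 41.7 mm and 7.16 degrees, less where a joint would pass 70% of its speed; a pose out of reach is approached as far as the arm can. A call with a number of a shift or a turn outside -1 to 1 is refused whole. A call with a gripper value outside its range is refused whole. OPENING is the opening, from 0 (shut) to 1 (fully open), set as the call begins (- or left out, the last holds). The fingers move at their own pace and stop on an object; FORCE is the grip in N (left out, the last holds). Time passes only in rows, so rows that do not move let the fingers close. It gives the time, the measured TCP pose, the force, the opening and the grip force at its end, in the units of the state.
- bot.get_obs(): the state, without advancing time (a new reading comes with each control period).
- bot.camera(name): name is "scene" or "top" or "wrist"; returns the picture (420x560x3 uint8, red, green, blue); there is no depth.
- bot.camera_model(name): a dict with "vertical_fov" (degrees; the focal length in pixels is half the picture's height over the tangent of half this angle, whatever the lens; pixels are square), "cx", "cy" (the principal point, pixels), "R" (3x3) and "t" (3): a world point X has camera coordinates R X + t. Camera axes: x right, y down, z forward; pixel columns grow to the right and rows downward; lengths in m; the calibration is good to about 2 mm. The wrist camera is an equidistant fisheye: a pixel r from the principal point sees the ray r / f radians off the axis. A picture is of the moment at which its call begins: read the wrist's pose just before it. camera_model takes no time and is no camera call; for the wrist camera it gives the pose at the moment of the call.
- bot.job_done(): hands the job in; it is judged then, once.
The state is a dict: "time": time; "q": joint angles; "qd": joint speeds; "joint_efforts": joint torques, N m; "ee_pos": TCP position; "tcp_rot": TCP orientation; "wrist_force": force on the tool from outside, world axes, zero at the start; "torque": the same for the moment, N m; "opening": finger opening in m; "grasp_force": force on a finger pad.
Only numpy, scipy, OpenCV 4.12 (cv2) and the standard library are available. Lean on these libraries where they do the work, as an engineer would, in place of code of your own. Each camera call takes 0.05 s, during which the arm holds its last target. There are 200 camera calls.

### The job

Take the square reagent bottle out of its sloping cradle, gently lower it upright, fully down, into the pocket of the reagent bay with its cap still on, and let go of it. Then unscrew its captive cap as far as it goes, leaving the bottle seated there. Leave everything else on the bench where it is.

Things in the scene. Friction and masses are not known exactly. Their poses are not given: they have to be found in the camera images.
- bottle: white square bottle, body 52 x 52 mm, 66 mm tall, 0.2 kg; above it a round grey ribbed screw cap, 40 mm across, from 72 to 90 mm above the underside. Origin: centre of the underside; z runs to the cap, x and y square to the side faces. It starts lying in the cradle, z about 35 degrees above level (neck higher), y level, its -x face on the sloping plate
- cap_top (a point): centre of the cap's flat top, on the bottle's axis, 90 mm from the underside; z points out of the cap; x points along a small black rib on the cap's top and turns with the cap
- bottle_cap (a joint): turn of the captive screw cap on the bottle, rad: 0 is tight; it grows as the cap is unscrewed (anticlockwise seen from above) to its stop at 2.6. Starts between 0 and 0.4. The cap neither rises nor comes off; friction about 0.05 N m, it stays where it is left
- cradle: fixed sloping aluminium cradle on a white foot 120 x 90 x 8 mm, origin under the foot's centre; the bottle's neck points to its -x. A sloping plate 62 mm wide carries the bottle from below and a lip stops its underside; side cheeks, 63 mm wide over all, flank only the lowest 15 mm of the bottle's length; higher up its sides are free for fingers
- bay: fixed reagent bay: grey plate 130 (x) x 110 (y) x 8 mm with a low white square wall around one open pocket; origin under its centre, its x and y axes are square to the pocket
- pocket (a point): centre of the pocket's floor, 8 mm above the table: pocket 58 x 58 mm inside, walls 6 mm thick, rising 20 mm above this point; axes as the bay's. The bottle fits in any of its four square orientations
- tube_rack: bystander: grey rack 110 x 50 x 50 mm with eight stoppered tubes, 91 mm high in all; origin under its centre
- round_jar: bystander: round closed jar, 52 mm across, 62 mm high; origin under its centre
- dish_stack: bystander: two stacked clear round dishes, 60 mm across, 28 mm high in all; origin under the centre
- tip_box: bystander: closed flat clear box with grey lid, 123 x 88 x 57 mm; origin under its centre
- tall_bottle: bystander: tall round amber bottle, 68 mm across, 170 mm high; origin under its centre
- marker: bystander: black marker pen lying down, 130 mm long, 15 mm thick; origin under its middle
- beaker: bystander: open glass beaker, 64 mm across, 75 mm high; origin under its centre
Not all that is in view belongs to the job. Leave any orange or turquoise look-alike of the bottle alone.

How it is judged:
By the outcome, as a careful person would: the job done as asked, in the order asked, and still so for the second after the job is handed in, with the robot touching nothing.
It also fails if it takes over 64 s, if anything falls off the work surface, if the arm or the gripper's body presses on something with over 40 N, if the wrist force passes 120 N, or if a joint passes its speed limit or range.

## Working session

There is one attempt and no reset: what is moved stays moved. The work goes in short steps, Python scripts to look and compute and a shell command to move; the robot and the scene stay as the last step left them, time stands still between calls to the robot, and variables do not carry over. Pictures are saved under pics/ and viewed, at most 10 in all, crops included, and the job is handed in when it is done.

```bash
mkdir -p pics; python3 - <<'E'
from workcell import bot
import cv2,numpy as np
for n in("scene","top"):
    im=bot.camera(n);cv2.imwrite(f"pics/{n}0.png",im[:,:,::-1]);m=bot.camera_model(n);print(n,{k:np.round(v,4).tolist() for k,v in m.items()})
o=bot.get_obs();print(o)
E
```

```text
scene {'vertical_fov': 49.0837, 'cx': 285.0914, 'cy': 205.8573, 'R': [[-0.1254, 0.9921, 0.004], [0.8066, 0.1043, -0.5818], [-0.5777, -0.0697, -0.8133]], 't': [0.059, -0.4333, 1.5379]}
top {'vertical_fov': 55.1795, 'cx': 281.6131, 'cy': 203.1663, 'R': [[0.0025, -0.9997, -0.0234], [-0.9891, 0.0009, -0.1475], [0.1475, 0.0235, -0.9888]], 't': [0.0102, 0.6067, 0.9477]}
{'time': 0.1, 'q': array([7.43703464e+01, 5.01066049e+00, 1.00388727e+01, 9.51000120e+01,
       7.83867556e-04, 9.00010226e+01]), 'qd': array([ 0.02295286, -0.10104204,  0.15591938,  0.06960155, -0.04285401,
        0.07122993]), 'joint_efforts': array([-5.04141954e-04, -5.21561909e+01,  4.65652943e+01,  1.61801360e-02,
       -3.98017448e-05,  7.19822538e-06]), 'ee_pos': array([0.14812732, 0.52948781, 0.24962685]), 'tcp_rot': array([-1.79928200e+02, -7.82585513e-04,  1.64369323e+02]), 'wrist_force': array([ 0.06437416,  0.55779655, -0.04972681]), 'torque': array([-0.0460608 , -0.02662252,  0.02215148]), 'grasp_force': 0.0, 'opening': 0.08529851653987242}
```

View pics/scene0.png

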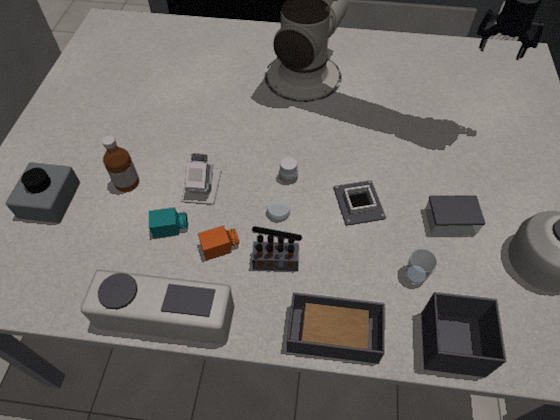

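View pics/top0.png

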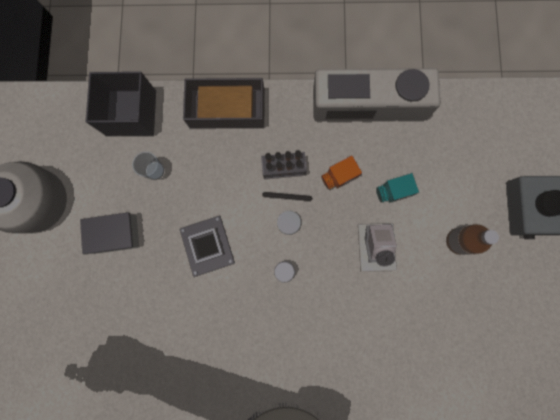

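The scene picture shows the white bottle in its cradle at scene (198,178) / top (381,243), with its neck towards the robot. The bay is at scene (359,201) / top (207,246).
Possible mix-ups in the top view are the orange bottle (342,173), the turquoise bottle (398,188), the round jar (285,271) and the white bottle in the cradle (381,243). By the description I choose (381,243), and I'll check it in a close crop.

```bash
cat > h.py <<'E'
from workcell import bot
import cv2,numpy as np
def ray(n,u,v,m=None):
    m=m or bot.camera_model(n);f=210/np.tan(np.radians(m["vertical_fov"]/2));R=np.array(m["R"]);t=np.array(m["t"])
    a,b=(u-m["cx"])/f,(v-m["cy"])/f
    if n=="wrist":
        r=np.hypot(a,b);s=np.sin(r)/max(r,1e-9);d=np.array([a*s,b*s,np.cos(r)])
    else: d=np.array([a,b,1.])
    return -R.T@t,R.T@(d/np.linalg.norm(d))
def plane(n,u,v,z,m=None):
    c,d=ray(n,u,v,m);return c+d*(z-c[2])/d[2]
def two(r1,r2):
    (c1,d1),(c2,d2)=r1,r2
    s=np.linalg.lstsq(np.c_[d1,-d2],c2-c1,rcond=None)[0];p,q=c1+d1*s[0],c2+d2*s[1];return (p+q)/2,np.linalg.norm(p-q)
def proj(n,X,m=None):
    m=m or bot.camera_model(n);f=210/np.tan(np.radians(m["vertical_fov"]/2));p=np.array(m["R"])@X+m["t"]
    if n=="wrist":
        r=np.hypot(p[0],p[1]);th=np.arctan2(r,p[2]);return np.array([m["cx"],m["cy"]])+f*th*p[:2]/r
    return np.array([m["cx"],m["cy"]])+f*p[:2]/p[2]
E
python3 - <<'E'
from h import *
t=cv2.imread("pics/top0.png");s=cv2.imread("pics/scene0.png")
g=lambda im,x,y,w=66,h=66:cv2.resize(im[y:y+h,x:x+w],None,fx=6,fy=6,interpolation=cv2.INTER_CUBIC)[:300*2][:396,:396]
out=np.vstack([np.hstack([g(t,348,212),g(s,170,145)])])
cv2.imwrite("pics/crop.png",out)
for nm,(u,v) in dict(cradle=(377,247),bay=(207,246)).items(): print(nm,plane("top",u,v,0.008).round(3))
for nm,(u,v) in dict(cradle=(202,185),bay=(359,202)).items(): print(nm,plane("scene",u,v,0.008).round(3))
E
```

```text
cradle [ 0.501 -0.228  0.008]
bay [0.503 0.2   0.008]
cradle [ 0.501 -0.225  0.008]
bay [0.504 0.203 0.008]
```

View pics/crop.png

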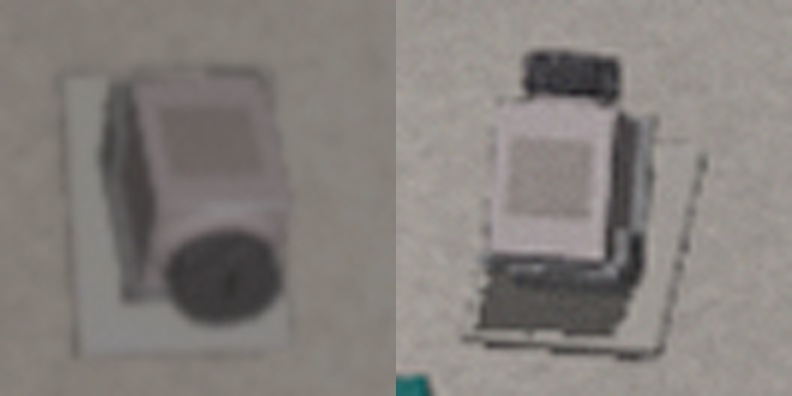

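The crop confirms it: a white square body with a label and a dark ribbed cap, lying in the cradle on the white foot, cap at top (385,258). I'll move over the bay and look from there.

```bash
python3 -m crank '[[[0.8,-0.97,0.2,0,0,0.13],[0.8,-0.97,0.2,0,0,0.13],[0.8,-0.97,0.2,0,0,0.13],[0.8,-0.97,0.2,0,0,0.13],[0.8,-0.97,0.2,0,0,0.13],[0.8,-0.97,0,0,0,0.13],[0.8,-0.97,0,0,0,0.13],[0.8,-0.97,0,0,0,0.13],[0.8,-0.97,0,0,0,0.13],[0.8,-0.97,0,0,0,0.13],[0.8,-0.97,0,0,0,0.13],[0.8,-0.97,0,0,0,0.13],[0.8,-0.97,0,0,0,0.13],[0.8,-0.97,0,0,0,0.13],[0.8,-0.97,0,0,0,0.13],[0.8,-0.97,0,0,0,0.13],[0.8,-0.97,0,0,0,0.13],[0,0,0,0,0,0],[0,0,0,0,0,0]]]' 1
python3 - <<'E'
from h import *
o=bot.get_obs();print(o['q'].round(1),o['ee_pos'].round(4),o['tcp_rot'].round(1))
m=bot.camera_model("wrist");im=bot.camera("wrist");cv2.imwrite("pics/w1.png",im[:,:,::-1])
import pickle;pickle.dump(m,open("w1.pkl","wb"))
R=np.array(m["R"]);print("cam",(-R.T@m["t"]).round(3),"axis",R[2].round(3),m["vertical_fov"],proj("wrist",np.array([.503,.201,.008]),m))
E
```

```text
time: 1.68
ee_pos: [0.4206, 0.199, 0.2699]
tcp_rot: [-180.0, -0.1, 179.4]
wrist_force: [-0.8, -0.5, -0.8]
opening: 0.0855
grasp_force: 0.0
[25.3 -6.   1.3 97.4  0.  25.9] [0.4206 0.199  0.2699] [-1.800e+02 -1.000e-01  1.794e+02]
cam [0.34  0.198 0.394] axis [ 0.312 -0.003 -0.95 ] 65.70646984690485 [283.94086785 236.848459  ]
```

View pics/w1.png

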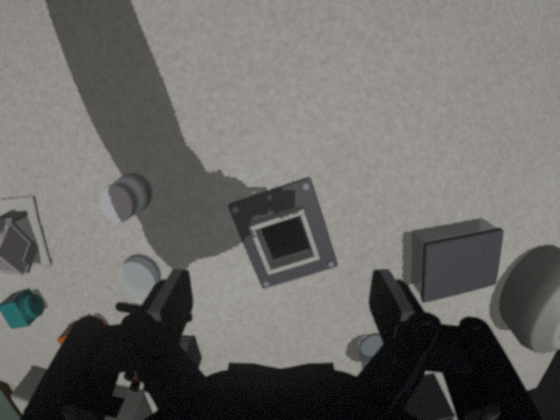

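The wrist picture shows the bay plate with corners near (229,204), (310,178), (337,266) and (264,288). The white wall's inner opening is centred near (285,240).

```bash
python3 -m crank '[[[-0.1,-1,0.1,0,0,0],[-0.1,-1,0.1,0,0,0],[-0.1,-1,0.1,0,0,0],[-0.1,-1,0.1,0,0,0],[-0.1,-1,0.1,0,0,0],[-0.1,-1,0.1,0,0,0],[-0.1,-1,0.1,0,0,0],[-0.1,-1,0.1,0,0,0],[-0.1,-1,0.1,0,0,0],[-0.1,-1,0.1,0,0,0],[-0.1,-1,0,0,0,0],[-0.1,-1,0,0,0,0],[-0.1,-1,0,0,0,0],[-0.1,-1,0,0,0,0],[-0.1,-1,0,0,0,0],[-0.1,-1,0,0,0,0],[-0.1,-1,0,0,0,0],[-0.1,-1,0,0,0,0],[0,-1,0,0,0,0],[0,-1,0,0,0,0]]]'
python3 -m crank '[[[0,-1,0,0,0,0],[0,0,0,0,0,0],[0,0,0,0,0,0]]]'
python3 - <<'E'
from h import *
import pickle
m=bot.camera_model("wrist");im=bot.camera("wrist")[:,:,::-1];cv2.imwrite("pics/w2.png",im);pickle.dump(m,open("w2.pkl","wb"))
u,v=proj("wrist",np.array([.49,-.225,.06]),m).astype(int);print(u,v)
cv2.imwrite("pics/w2c.png",cv2.resize(im[v-75:v+75,u-100:u+100],None,fx=4,fy=4,interpolation=cv2.INTER_CUBIC));print("crop origin",u-100,v-75)
m1=pickle.load(open("w1.pkl","rb"));im=cv2.imread("pics/w1.png")
hsv=cv2.cvtColor(im,cv2.COLOR_BGR2GRAY)
def met(c,z,m): return np.array([plane("wrist",*p,z,m)[:2] for p in c.reshape(-1,2)],np.float32)
roi=np.zeros_like(hsv);cv2.fillPoly(roi,[np.array([(222,200),(312,170),(345,270),(260,296)])],255)
plate=((hsv<100)&(roi>0)).astype(np.uint8);plate=cv2.morphologyEx(plate,cv2.MORPH_OPEN,np.ones((3,3)))
roi2=np.zeros_like(hsv);cv2.fillPoly(roi2,[np.array([(243,216),(308,200),(328,266),(262,280)])],255)
wall=((hsv>110)&(roi2>0)).astype(np.uint8)
for nm,k,z in(("plate",plate,.008),("wall",wall,.028)):
    c=max(cv2.findContours(k,cv2.RETR_EXTERNAL,cv2.CHAIN_APPROX_NONE)[0],key=cv2.contourArea);print(nm,cv2.minAreaRect(met(c,z,m1)))
for p in[(229,204),(310,178),(337,266),(264,288)]:print(plane("wrist",*p,.008,m1).round(4))
E
```

```text
time: 3.4
ee_pos: [0.3842, -0.2001, 0.2904]
tcp_rot: [180.0, 0.0, 179.6]
wrist_force: [0.4, 0.1, -0.3]
opening: 0.0856
grasp_force: 0.0
time: 3.65
ee_pos: [0.3843, -0.2198, 0.29]
tcp_rot: [180.0, -0.0, 179.5]
wrist_force: [1.3, 1.0, 0.2]
opening: 0.0854
grasp_force: 0.0
278 264
crop origin 178 189
plate ((0.4993970990180969, 0.19791653752326965), (0.13588055968284607, 0.11380485445261002), 18.277284622192383)
wall ((0.5032422542572021, 0.20157074928283691), (0.07013771682977676, 0.06981876492500305), 18.37213134765625)
[0.458  0.1325 0.008 ]
[0.426  0.2333 0.008 ]
[0.5471 0.2726 0.008 ]
[0.5801 0.1729 0.008 ]
```

View pics/w2c.png

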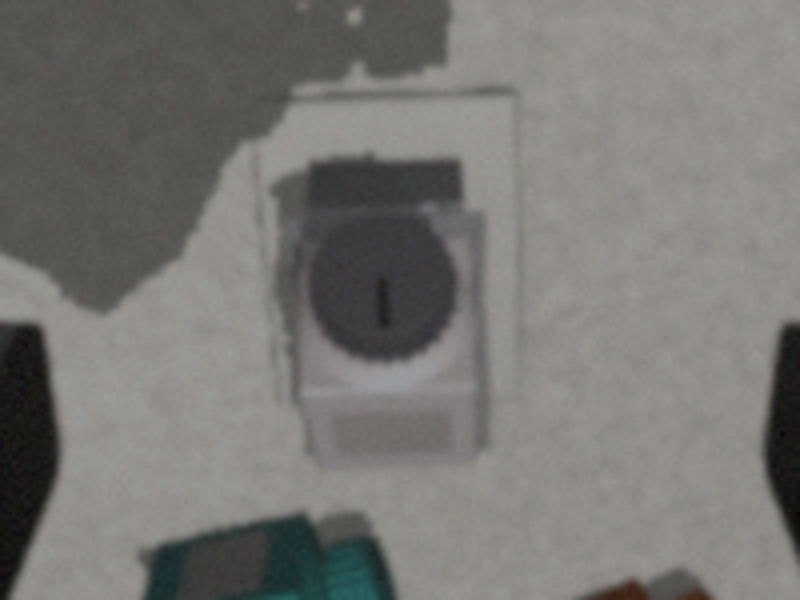

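The wrist crop shows the cap disc centred at crop (383,285), which is pixel (273.8,260.3), with its rib pointing towards the image bottom. The bottle's top-face corners are near crop (303,388), (477,386), (478,462) and (318,465). The foot's near edge is at crop y≈93.

```bash
python3 - <<'E'
from h import *
import pickle
m=pickle.load(open("w2.pkl","rb"))
W=lambda x,y:ray("wrist",178+x/4-.4,189+y/4-.4,m)
T=lambda x,y:ray("top",348+x/6-.4,212+y/6-.4)
S=lambda x,y:ray("scene",170+(x-396)/6-.4,145+y/6-.4)
ps={}
for n,a,b,c in[("nL",(303,388),(155,208),(500,100)),("nR",(477,386),(285,208),(615,103)),("fR",(478,462),(268,80),(600,258)),("fL",(318,465),(132,82),(492,250))]:
    # wrist image left = +y?  print all
    print(n,[ (p.round(4),round(e,4)) for p,e in(two(W(*a),S(*c)),two(T(*b),S(*c)))])
p,e=two(W(383,285),T(224,280));print("cap",p.round(4),e)
for q in[(288,95),(518,90),(522,400),(283,400),(262,140)]:
    c,d=W(*q);print("foot",q,(c+d*(.008-c[2])/d[2]).round(4))
for q in[(64,75),(76,356),(292,350),(270,68)]:
    c,d=T(*q);print("footT",(c+d*(.008-c[2])/d[2]).round(4))
E
```

```text
nL [(array([ 0.4975, -0.2528,  0.0977]), np.float64(0.0003)), (array([ 0.5037, -0.2239,  0.1061]), np.float64(0.0491))]
nR [(array([ 0.4952, -0.2031,  0.1004]), np.float64(0.0016)), (array([ 0.4965, -0.2247,  0.1057]), np.float64(0.046))]
fR [(array([ 0.5491, -0.2014,  0.0612]), np.float64(0.001)), (array([ 0.5485, -0.2278,  0.0642]), np.float64(0.0514))]
fL [(array([ 0.55  , -0.2514,  0.06  ]), np.float64(0.0039)), (array([ 0.5549, -0.2226,  0.0679]), np.float64(0.0461))]
cap [ 0.472  -0.2299  0.0829] 0.00041521947730802365
foot (288, 95) [ 0.4399 -0.2625  0.008 ]
foot (518, 90) [ 0.4389 -0.1865  0.008 ]
foot (522, 400) [ 0.5584 -0.1822  0.008 ]
foot (283, 400) [ 0.5577 -0.2697  0.008 ]
foot (262, 140) [ 0.4558 -0.2719  0.008 ]
footT [ 0.5585 -0.1828  0.008 ]
footT [ 0.4415 -0.1848  0.008 ]
footT [ 0.4442 -0.2739  0.008 ]
footT [ 0.5614 -0.2693  0.008 ]
```

The corners triangulate to a body about 50 x 65 mm at 36° tilt, which matches the sizes given. That puts the underside centre at about (.535,-.226,.040), the cap top at about (.461,-.229,.091) and the cradle yaw at about 1.8°. The wall measures 70.1 x 69.8 mm, centred at (.503,.2016), with yaw 18.4°. Next I'll tilt the tool so it lines up with the bottle's axis.

```bash
python3 -m crank '[[[0,0,0,0,0,0.33],[0.1,-0.06,-0.55,0.028,-0.89,0],[0.1,-0.06,-0.55,0.028,-0.89,0],[0.1,-0.06,-0.55,0.028,-0.89,0],[0.1,-0.06,-0.55,0.028,-0.89,0],[0.1,-0.06,-0.55,0.028,-0.89,0],[0.1,-0.06,-0.55,0.028,-0.89,0],[0.1,-0.06,-0.55,0.028,-0.89,0],[0.1,-0.06,-0.55,0.028,-0.89,0],[0.1,-0.06,-0.55,0.028,-0.89,0],[0,0,0,0,0,0],[0,0,0,0,0,0],[0,0,0,0,0,0]]]' 1 40
cat > st.py <<'E'
from h import *
from scipy.spatial.transform import Rotation as Ro
o=bot.get_obs();R=Ro.from_euler('xyz',o['tcp_rot'],degrees=True)
print('t',round(o['time'],2),'q',o['q'].round(1),'p',o['ee_pos'].round(4),'\nx,y,z axes',R.as_matrix().T.round(3).tolist(),'F',o['wrist_force'].round(1),'T',o['torque'].round(2),'op',round(o['opening'],4),'g',round(o['grasp_force'],1))
E
python3 st.py
```

```text
time: 4.78
ee_pos: [0.4029, -0.231, 0.1943]
tcp_rot: [-179.6, 55.1, -177.8]
wrist_force: [0.8, -0.7, 1.2]
opening: 0.0856
grasp_force: 0.0
t 4.78 q [-52.1 -48.  -50.2  47.5  41.5 -38.3] p [ 0.4029 -0.231   0.1943] 
x,y,z axes [[-0.572, -0.022, -0.82], [-0.033, 0.999, -0.004], [0.82, 0.025, -0.572]] F [ 0.8 -0.7  1.2] T [0.   0.67 0.06] op 0.0856 g 0.0
```

```bash
python3 -m crank '[[[0.27,0.01,-0.81,0,0,0],[0.27,0.01,-0.81,0,0,0],[0.27,0.01,-0.81,0,0,0],[0.27,0.01,-0.81,0,0,0],[0.27,0.01,-0.81,0,0,0],[0,0,0,0,0,0],[0,0,0,0,0,0]]]'
python3 st.py
python3 - <<'E'
from h import *
m=bot.camera_model("wrist");im=bot.camera("wrist")[:,:,::-1];cv2.imwrite("pics/w3.png",im);print(proj("wrist",np.array([.4613,-.229,.0912]),m),(-np.array(m['R']).T@m['t']).round(3))
E
```

```text
time: 5.37
ee_pos: [0.4304, -0.2299, 0.1127]
tcp_rot: [-179.8, 55.1, -177.9]
wrist_force: [-0.6, 0.3, 0.5]
opening: 0.0849
grasp_force: 0.0
t 5.37 q [-48.1 -43.9 -58.   33.2  38.9 -34.4] p [ 0.4304 -0.2299  0.1127] 
x,y,z axes [[-0.572, -0.021, -0.82], [-0.034, 0.999, -0.002], [0.82, 0.027, -0.572]] F [-0.6  0.3  0.5] T [-0.06  0.67 -0.  ] op 0.0849 g 0.0
[283.19408731 256.44603763] [ 0.283 -0.236  0.118]
```

View pics/w3.png

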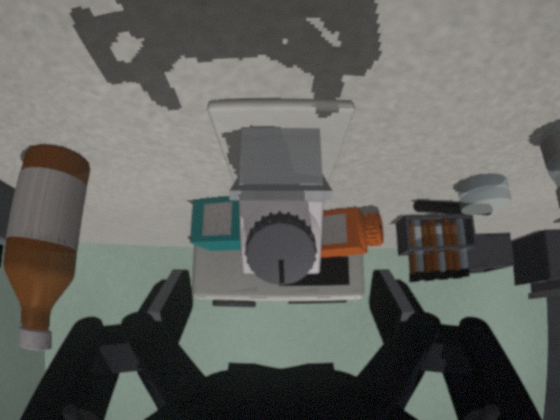

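The wrist view looks along the bottle axis. The cap disc sits at about (281,253) against a predicted (283,256), so alignment is good to about 1 mm, and the open fingers straddle it. I'll advance and then close.

```bash
python3 -m crank '[[[0.56,0.01,-0.39,0,0,0],[0.56,0.01,-0.39,0,0,0],[0.56,0.01,-0.39,0,0,0],[0.56,0.01,-0.39,0,0,0],[0.28,0,-0.2,0,0,0],[0.28,0,-0.2,0,0,0],[0.28,0,-0.2,0,0,0],[0.28,0,-0.2,0,0,0],[0,0,0,0,0,0]]]'
python3 st.py
python3 -m crank '[[[0,0,0,0,0,0],[0,0,0,0,0,0],[0,0,0,0,0,0],[0,0,0,0,0,0],[0,0,0,0,0,0],[0,0,0,0,0,0],[0,0,0,0,0,0],[0,0,0,0,0,0]]]' 0 40
python3 st.py
```

```text
time: 6.17
ee_pos: [0.4969, -0.2291, 0.0628]
tcp_rot: [-180.0, 55.1, -178.2]
wrist_force: [0.2, 1.0, -0.1]
opening: 0.0854
grasp_force: 0.0
t 6.17 q [-40.2 -31.2 -58.4  16.   33.3 -27.3] p [ 0.4969 -0.2291  0.0628] 
x,y,z axes [[-0.572, -0.018, -0.82], [-0.032, 0.999, -0.0], [0.82, 0.026, -0.572]] F [ 0.2  1.  -0.1] T [-0.04  0.77 -0.05] op 0.0854 g 0.0
time: 6.83
ee_pos: [0.4962, -0.2292, 0.0635]
tcp_rot: [-180.0, 55.1, -178.1]
wrist_force: [-4.7, 1.2, 1.8]
opening: 0.0516
grasp_force: 40.4
t 6.83 q [-40.3 -31.4 -58.5  16.1  33.4 -27.4] p [ 0.4962 -0.2292  0.0635] 
x,y,z axes [[-0.571, -0.019, -0.82], [-0.032, 0.999, -0.0], [0.82, 0.026, -0.572]] F [-4.7  1.2  1.8] T [0.25 0.89 0.41] op 0.0516 g 40.4
```

Gripped at 51.6 mm with 40 N. Now I'll lift straight up, then turn the bottle upright.

```bash
python3 -m crank '[[[0,0,0.3,0,0,0],[0,0,0.3,0,0,0],[0,0,0.4,0,0,0],[0,0,0.6,0,0,0],[0,0,0.8,0,0,0],[0,0,1,0,0,0],[0,0,1,0,0,0],[0,0,1,0,0,0],[0,0,1,0,0,0],[0,0,0.7,0,0,0],[0,0,0,0,0,0],[0,0,0,0,0,0]]]' - 50
python3 st.py
python3 -m crank '[[[0,0,0,-0.01,0.4,0],[0,0,0,-0.025,0.8,0],[0,0,0,-0.025,0.8,0],[0,0,0,-0.025,0.8,0],[0,0,0,-0.025,0.8,0],[0,0,0,-0.025,0.8,0],[0,0,0,-0.025,0.8,0],[0,0,0,-0.025,0.8,0],[0,0,0,-0.025,0.8,0],[0,0,0,-0.025,0.8,0],[0,0,0,-0.01,0.4,0],[0,0,0,0,0,0],[0,0,0,0,0,0],[0,0,0,0,0,0]]]'
python3 st.py
```

```text
time: 7.83
ee_pos: [0.4964, -0.2293, 0.2062]
tcp_rot: [-179.8, 55.2, -178.1]
wrist_force: [0.1, -1.0, -3.2]
opening: 0.0515
grasp_force: 53.8
t 7.83 q [-40.3 -38.1 -45.8  35.5  33.3 -27.4] p [ 0.4964 -0.2293  0.2062] 
x,y,z axes [[-0.571, -0.019, -0.821], [-0.032, 1.0, -0.002], [0.82, 0.025, -0.571]] F [ 0.1 -1.  -3.2] T [-0.03  1.25 -0.01] op 0.0515 g 53.8
time: 9.0
ee_pos: [0.4961, -0.229, 0.2042]
tcp_rot: [179.9, 0.1, -178.2]
wrist_force: [-0.9, -0.1, -2.1]
opening: 0.0512
grasp_force: 53.7
t 9.0 q [-24.8   3.7   3.6  89.9   0.1 -26.6] p [ 0.4961 -0.229   0.2042] 
x,y,z axes [[-1.0, -0.032, -0.002], [-0.032, 1.0, 0.001], [0.002, 0.001, -1.0]] F [-0.9 -0.1 -2.1] T [ 0.02  0.07 -0.01] op 0.0512 g 53.7
```

```bash
python3 -m crank '[[[0.018,0.4,0,0,0,0.12],[0.018,0.8,0,0,0,0.12],[0.018,1,0,0,0,0.12],[0.018,1,0,0,0,0.12],[0.018,1,0,0,0,0.12],[0.018,1,0,0,0,0.12],[0.018,1,0,0,0,0.12],[0.018,1,0,0,0,0.12],[0.018,1,0,0,0,0.12],[0.018,1,0,0,0,0.12],[0.018,1,0,0,0,0.12],[0.018,1,0,0,0,0.12],[0.018,1,0,0,0,0.12],[0.018,1,0,0,0,0.12],[0.018,1,0,0,0,0.12],[0.018,1,0,0,0,0.12],[0.018,1,0,0,0,0.12],[0.018,1,0,0,0,0.12],[0.018,1,0,0,0,0.12],[0.018,1,0,0,0,0.12]]]'
python3 -m crank '[[[0,1,0,0,0,0],[0,0.8,0,0,0,0],[0,0.4,-0.2,0,0,0],[0,0.13,-0.4,0,0,0],[0,0,-0.4,0,0,0],[0,0,-0.4,0,0,0],[0,0,-0.4,0,0,0],[0,0,0,0,0,0],[0,0,0,0,0,0],[0,0,0,0,0,0]]]'
python3 st.py
python3 - <<'E'
from h import *
m=bot.camera_model("wrist");im=bot.camera("wrist")[:,:,::-1]
a=cv2.resize(im[190:340,180:380],None,fx=4,fy=4,interpolation=cv2.INTER_CUBIC)
cv2.imwrite("pics/w4.png",a)
p=bot.get_obs()['ee_pos'];print("cap expected",proj("wrist",p+[0,0,.044],m))
import pickle;pickle.dump((m,p),open("w4.pkl","wb"))
E
```

```text
time: 10.67
ee_pos: [0.5028, 0.1558, 0.2057]
tcp_rot: [179.9, 0.2, -161.6]
wrist_force: [0.4, -0.2, -1.7]
opening: 0.0512
grasp_force: 53.7
time: 11.5
ee_pos: [0.5037, 0.2011, 0.1693]
tcp_rot: [180.0, 0.1, -161.7]
wrist_force: [-0.0, -0.3, -3.0]
opening: 0.0513
grasp_force: 53.7
t 11.5 q [21.7  3.  -1.  85.9  0.   3.5] p [0.5037 0.2011 0.1693] 
x,y,z axes [[-0.95, -0.314, -0.001], [-0.314, 0.95, 0.001], [0.001, 0.001, -1.0]] F [-0.  -0.3 -3. ] T [ 0.01  0.06 -0.04] op 0.0513 g 53.7
cap expected [285.07821955 365.10220556]
```

View pics/w4.png

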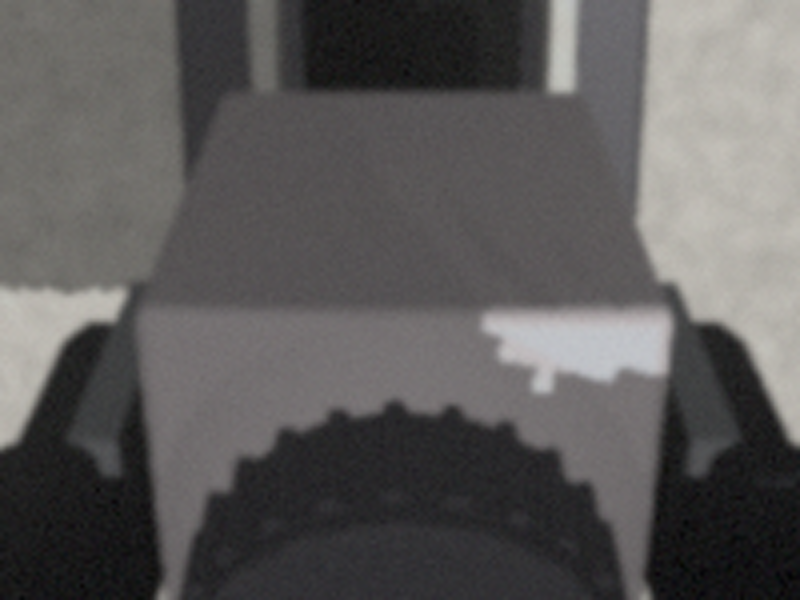

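The picture shows the bottle upright and square to the bay. Its lower edge runs from crop (225,95) to (578,95), its upper edge from (138,308) to (672,308), and the pocket lies just beyond it.

```bash
python3 - <<'E'
from h import *
import pickle
m,p=pickle.load(open("w4.pkl","rb"))
ex=np.array([-.95,-.314,0]);ey=np.array([-.314,.95,0])
def at(x,y,z): return plane("wrist",180+x/4-.4,190+y/4-.4,z,m)
for nm,a,b in(("bottom",(225,95),(578,95)),("top",(138,308),(672,308))):
    from scipy.optimize import brentq
    z=brentq(lambda z:np.linalg.norm(at(*a,z)-at(*b,z))-.052,0.02,.3)
    A,B=at(*a,z),at(*b,z);M=(A+B)/2-p;print(nm,"z rel",M[2].round(4),"x",(M@ex).round(4),"y",(M@ey).round(4),"yaw err",np.degrees(np.arcsin((B-A)@ex/.052)).round(2))
for x,y in[(302,60),(525,60),(250,60),(578,60)]:
    q=at(x,y,.028)-np.array([.5032,.2016,.028]);print((q@ex).round(4),(q@ey).round(4))
E
```

```text
bottom z rel -0.0564 x 0.0199 y -0.0018 yaw err -0.03
top z rel 0.0133 x 0.0218 y -0.0014 yaw err -0.05
-0.0018 -0.0237
-0.0018 0.0241
-0.0018 -0.035
-0.0018 0.0355
```

The wall edges come out at ±35 mm, which confirms the pocket centre. The bottle sits about 2.7 mm to one side of the tool axis, and the grasp geometry gives the same figure. I'll correct for that and descend to just above the wall.

```bash
python3 -m crank '[[[-0.09,0.02,-0.5,0,0,0],[-0.09,0.02,-0.8,0,0,0],[0,0,-0.8,0,0,0],[0,0,-0.8,0,0,0],[0,0,-0.7,0,0,0],[0,0,-0.4,0,0,0],[0,0,-0.3,0,0,0],[0,0,0,0,0,0],[0,0,0,0,0,0]]]'
python3 st.py
python3 -m crank '[[[0,0,-0.2,0,0,0],[0,0,-0.2,0,0,0],[0,0,-0.2,0,0,0],[0,0,-0.2,0,0,0],[0,0,-0.1,0,0,0],[0,0,0,0,0,0]]]'
python3 st.py
```

```text
time: 12.3
ee_pos: [0.5001, 0.2023, 0.0834]
tcp_rot: [180.0, 0.1, -161.7]
wrist_force: [0.6, -0.4, -2.7]
opening: 0.0515
grasp_force: 53.7
t 12.3 q [22.   3.5 -9.9 76.5  0.   3.7] p [0.5001 0.2023 0.0834] 
x,y,z axes [[-0.949, -0.314, -0.001], [-0.314, 0.949, 0.001], [0.001, 0.001, -1.0]] F [ 0.6 -0.4 -2.7] T [-0.04  0.01  0.04] op 0.0515 g 53.7
time: 12.8
ee_pos: [0.4997, 0.2021, 0.0644]
tcp_rot: [180.0, 0.0, -161.7]
wrist_force: [0.3, 0.2, -3.6]
opening: 0.0513
grasp_force: 53.7
t 12.8 q [ 22.    4.  -11.5  74.4   0.    3.7] p [0.4997 0.2021 0.0644] 
x,y,z axes [[-0.949, -0.314, -0.0], [-0.314, 0.949, 0.001], [0.0, 0.001, -1.0]] F [ 0.3  0.2 -3.6] T [0.03 0.02 0.01] op 0.0513 g 53.7
```

```bash
python3 -m crank '[[[0,0,-0.1,0,0,0],[0,0,-0.1,0,0,0],[0,0,-0.1,0,0,0],[0,0,-0.1,0,0,0],[0,0,0,0,0,0]]]'
python3 -m crank '[[[0,0,-0.05,0,0,0],[0,0,-0.05,0,0,0],[0,0,0,0,0,0],[0,0,0,0,0,0]]]'
python3 -m crank '[[[0,0,-0.03,0,0,0],[0,0,-0.03,0,0,0],[0,0,0,0,0,0],[0,0,0,0,0,0]]]'
```

```text
time: 13.22
ee_pos: [0.5001, 0.2023, 0.0573]
tcp_rot: [180.0, 0.1, -161.7]
wrist_force: [-0.9, 0.0, -0.7]
opening: 0.0512
grasp_force: 53.7
time: 13.55
ee_pos: [0.5001, 0.2023, 0.0572]
tcp_rot: [180.0, 0.2, -161.7]
wrist_force: [-7.8, -3.4, 16.7]
opening: 0.0514
grasp_force: 55.7
time: 13.88
ee_pos: [0.5001, 0.2024, 0.0572]
tcp_rot: [180.0, 0.2, -161.7]
wrist_force: [-11.7, -3.3, 25.6]
opening: 0.0513
grasp_force: 57.1
```

Contact at TCP z .0572, so the bottle is on the floor if the grasp height is 49 mm. I'll unload, open, rise and check the cap height.

```bash
python3 -m crank '[[[0,0,0.08,0,0,0],[0,0,0.07,0,0,0],[0,0,0,0,0,0]]]'
python3 -m crank '[[[0,0,0,0,0,0],[0,0,0,0,0,0],[0,0,0,0,0,0],[0,0,0,0,0,0],[0,0,0,0,0,0],[0,0,0,0,0,0]]]' 1
python3 -m crank '[[[0,0,0.5,0,0,0],[0,0,0.8,0,0,0],[0,0,0.8,0,0,0],[0,0,1,0,0,0],[0,0,1,0,0,0],[0,0,1,0,0,0],[0,0,1,0,0,0],[-0.5,-0.2,1,0,0,0],[-1,-0.3,0.5,0,0,0],[-1,-0.3,0,0,0,0],[0,0,0,0,0,0],[0,0,0,0,0,0]]]'
python3 - <<'E'
from h import *
import pickle
m=bot.camera_model("wrist");im=bot.camera("wrist")[:,:,::-1];s=bot.camera("scene")[:,:,::-1]
pickle.dump(m,open("w5.pkl","wb"))
e=np.array([.5032,.2016,.098]);u,v=proj("wrist",e,m).astype(int);print(u,v,u-50,v-50)
a,b=proj("scene",e).astype(int);print(a,b,a-25,b-25)
cv2.imwrite("pics/w5.png",np.hstack([cv2.resize(im[v-50:v+50,u-50:u+50],(400,400),interpolation=cv2.INTER_CUBIC),cv2.resize(s[b-25:b+25,a-25:a+25],(400,400),interpolation=cv2.INTER_CUBIC)]))
E
python3 st.py
```

```text
time: 14.13
ee_pos: [0.5002, 0.2024, 0.0572]
tcp_rot: [180.0, 0.1, -161.7]
wrist_force: [-2.2, 0.2, 5.6]
opening: 0.0514
grasp_force: 54.8
time: 14.63
ee_pos: [0.5, 0.2023, 0.0568]
tcp_rot: [180.0, 0.1, -161.7]
wrist_force: [-0.3, -0.9, -0.2]
opening: 0.0855
grasp_force: 0.0
time: 15.63
ee_pos: [0.4498, 0.1862, 0.2101]
tcp_rot: [180.0, 0.2, -161.7]
wrist_force: [0.4, 0.3, -0.3]
opening: 0.0856
grasp_force: 0.0
279 276 229 226
363 180 338 155
t 15.73 q [22.5 -4.3 -3.9 90.4  0.   4.1] p [0.4504 0.1864 0.2091] 
x,y,z axes [[-0.949, -0.314, -0.002], [-0.314, 0.949, 0.001], [0.002, 0.001, -1.0]] F [0.1 0.5 0.2] T [-0.02 -0.01  0.03] op 0.0855 g 0.0
```

View pics/w5.png

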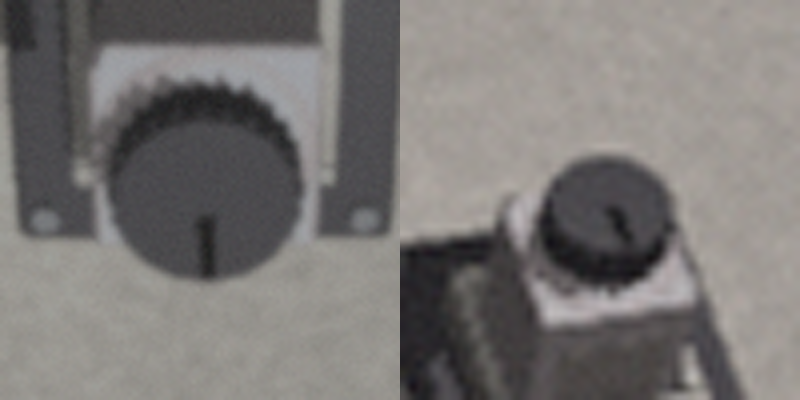

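The bottle stands upright inside the wall. The cap face is at wrist crop (206,200) and scene crop (608,207), with the rib pointing along the tool. I'll triangulate the cap height to check that it's seated.

```bash
python3 - <<'E'
from h import *
import pickle
m=pickle.load(open("w5.pkl","rb"))
w=(229+206/4-.4,226+199/4-.4);s=(338+208/8-.45,155+207/8-.45)
print(two(ray("wrist",*w,m),ray("scene",*s)));print(plane("wrist",*w,.098,m),plane("scene",*s,.098))
# cap width check
print(np.linalg.norm(plane("wrist",229+110/4,276,.098,m)-plane("wrist",229+302/4,276,.098,m)))
E
```

```text
(array([0.5021522 , 0.2020176 , 0.09729636]), np.float64(0.00033853453694637775))
[0.5017609  0.20171889 0.098     ] [0.50270364 0.20210328 0.098     ]
0.04002751895746762
```

The cap top is at z=.097 (seated height .098), its width is 40.0 mm and its centre is (.502,.202), so the bottle is seated. Next I'll wind the wrist back and go down over the cap.

```bash
python3 -m crank '[[[0.172,0.052,-0.2,0,0,-1],[0.172,0.052,-0.2,0,0,-1],[0.172,0.052,-0.2,0,0,-1],[0.172,0.052,-0.2,0,0,-1],[0.172,0.052,-0.2,0,0,-1],[0.172,0.052,-0.2,0,0,-1],[0.172,0.052,-0.2,0,0,-1],[0.172,0.052,-0.2,0,0,-1],[0.172,0.052,-0.2,0,0,-1],[0.172,0.052,-0.2,0,0,-1],[0.172,0.052,-0.2,0,0,-1],[0.172,0.052,-0.2,0,0,-1],[0.172,0.052,-0.2,0,0,-1],[0.172,0.052,-0.2,0,0,-1],[0.172,0.052,-0.2,0,0,-0.5],[0,0,0,0,0,0],[0,0,0,0,0,0]]]' 1 30
python3 st.py
python3 -m crank '[[[0,0,-0.4,0,0,0],[0,0,-0.4,0,0,0],[0,0,-0.4,0,0,0],[0,0,-0.4,0,0,0],[0,0,-0.4,0,0,0],[0,0,-0.4,0,0,0],[0,0,-0.15,0,0,0],[0,0,0,0,0,0],[0,0,0,0,0,0]]]'
```

```text
time: 17.15
ee_pos: [0.5018, 0.2018, 0.1481]
tcp_rot: [-180.0, 0.1, 98.7]
wrist_force: [0.2, 0.5, -0.2]
opening: 0.0854
grasp_force: 0.0
t 17.15 q [ 2.200e+01  3.000e+00 -3.300e+00  8.380e+01 -1.000e-01  1.032e+02] p [0.5018 0.2018 0.1481] 
x,y,z axes [[-0.152, 0.988, -0.002], [0.988, 0.152, -0.001], [-0.001, -0.002, -1.0]] F [ 0.2  0.5 -0.2] T [-0.03 -0.05 -0.  ] op 0.0854 g 0.0
time: 17.9
ee_pos: [0.5016, 0.2019, 0.0979]
tcp_rot: [180.0, 0.1, 98.6]
wrist_force: [0.6, -0.1, 0.1]
opening: 0.0855
grasp_force: 0.0
```

```bash
python3 -m crank '[[[0,0,-0.1,0,0,0],[0,0,0,0,0,0],[0,0,0,0,0,0],[0,0,0,0,0,0],[0,0,0,0,0,0],[0,0,0,0,0,0],[0,0,0,0,0,0],[0,0,0,0,0,0],[0,0,0,0,0,0]]]' 0 25
python3 st.py
python3 -m crank '[[[0,0,0,0,0,0.3],[0,0,0,0,0,0.5],[0,0,0,0,0,0.5],[0,0,0,0,0,0.5],[0,0,0,0,0,0.5],[0,0,0,0,0,0.5]]]'
python3 st.py
```

```text
time: 18.65
ee_pos: [0.502, 0.202, 0.0963]
tcp_rot: [179.9, 0.1, 98.6]
wrist_force: [3.0, -0.0, 3.6]
opening: 0.0389
grasp_force: 26.3
t 18.65 q [ 2.200e+01  3.500e+00 -8.500e+00  7.790e+01 -1.000e-01  1.033e+02] p [0.502  0.202  0.0963] 
x,y,z axes [[-0.15, 0.989, -0.001], [0.989, 0.15, 0.002], [0.002, -0.001, -1.0]] F [ 3.  -0.   3.6] T [ 0.06 -0.57  0.07] op 0.0389 g 26.3
time: 19.15
ee_pos: [0.5016, 0.2022, 0.0963]
tcp_rot: [179.9, 0.0, 118.0]
wrist_force: [1.3, 1.8, 4.1]
opening: 0.0393
grasp_force: 26.2
t 19.15 q [22.   3.5 -8.6 77.9 -0.  83.9] p [0.5016 0.2022 0.0963] 
x,y,z axes [[-0.47, 0.883, -0.001], [0.883, 0.47, 0.001], [0.001, 0.0, -1.0]] F [1.3 1.8 4.1] T [ 0.32 -0.1  -0.03] op 0.0393 g 26.2
```

```bash
python3 -m crank '[[[0,0,0,0,0,0.6],[0,0,0,0,0,0.6],[0,0,0,0,0,0.6],[0,0,0,0,0,0.6],[0,0,0,0,0,0.6],[0,0,0,0,0,0.6],[0,0,0,0,0,0.6],[0,0,0,0,0,0.6],[0,0,0,0,0,0.6],[0,0,0,0,0,0.6],[0,0,0,0,0,0.6],[0,0,0,0,0,0.6],[0,0,0,0,0,0.6],[0,0,0,0,0,0.6],[0,0,0,0,0,0.6],[0,0,0,0,0,0.6],[0,0,0,0,0,0.6],[0,0,0,0,0,0.6],[0,0,0,0,0,0.6],[0,0,0,0,0,0.6]]]'
python3 st.py
python3 -m crank '[[[0,0,0,0,0,0.5],[0,0,0,0,0,0.5],[0,0,0,0,0,0.5],[0,0,0,0,0,0.5],[0,0,0,0,0,0]]]'
python3 st.py
```

```text
time: 20.82
ee_pos: [0.5021, 0.2027, 0.0966]
tcp_rot: [179.9, 0.2, -159.4]
wrist_force: [3.2, 4.7, 4.3]
opening: 0.0392
grasp_force: 26.4
t 20.82 q [21.9  3.4 -8.6 77.8  0.1  1.3] p [0.5021 0.2027 0.0966] 
x,y,z axes [[-0.936, -0.352, -0.003], [-0.352, 0.936, 0.002], [0.002, 0.003, -1.0]] F [3.2 4.7 4.3] T [ 0.86 -0.62 -0.11] op 0.0392 g 26.4
time: 21.23
ee_pos: [0.5021, 0.2026, 0.0966]
tcp_rot: [179.9, 0.2, -145.7]
wrist_force: [3.1, 3.4, 7.0]
opening: 0.0387
grasp_force: 26.6
t 21.23 q [ 21.9   3.4  -8.5  77.8   0.1 -12.4] p [0.5021 0.2026 0.0966] 
x,y,z axes [[-0.826, -0.564, -0.004], [-0.564, 0.826, 0.001], [0.002, 0.003, -1.0]] F [3.1 3.4 7. ] T [ 0.79 -0.62  0.03] op 0.0387 g 26.6
```

```bash
for i in 1; do python3 -m crank '[[[0,0,0,0,0,0.4],[0,0,0,0,0,0.4],[0,0,0,0,0,0.4],[0,0,0,0,0,0]]]'; done; python3 st.py
python3 -m crank '[[[0,0,0,0,0,0.4],[0,0,0,0,0,0.4],[0,0,0,0,0,0]]]'; python3 st.py
python3 -m crank '[[[0,0,0,0,0,0.4],[0,0,0,0,0,0.4],[0,0,0,0,0,0]]]'; python3 st.py
```

```text
time: 21.57
ee_pos: [0.5022, 0.2026, 0.0967]
tcp_rot: [180.0, 0.2, -137.5]
wrist_force: [2.3, 4.2, 5.1]
opening: 0.0387
grasp_force: 26.5
t 21.57 q [ 21.9   3.4  -8.5  77.8   0.1 -20.5] p [0.5022 0.2026 0.0967] 
x,y,z axes [[-0.738, -0.675, -0.004], [-0.675, 0.738, 0.001], [0.002, 0.003, -1.0]] F [2.3 4.2 5.1] T [ 0.84 -0.65 -0.02] op 0.0387 g 26.5
time: 21.82
ee_pos: [0.5022, 0.2026, 0.0966]
tcp_rot: [180.0, 0.2, -132.0]
wrist_force: [2.1, 3.7, 5.6]
opening: 0.039
grasp_force: 26.4
t 21.82 q [ 21.9   3.4  -8.5  77.8   0.1 -26. ] p [0.5022 0.2026 0.0966] 
x,y,z axes [[-0.67, -0.743, -0.004], [-0.743, 0.67, 0.001], [0.002, 0.003, -1.0]] F [2.1 3.7 5.6] T [ 0.88 -0.68  0.03] op 0.039 g 26.4
time: 22.07
ee_pos: [0.5022, 0.2026, 0.0967]
tcp_rot: [180.0, 0.2, -126.5]
wrist_force: [3.0, 3.5, 5.5]
opening: 0.039
grasp_force: 26.4
t 22.07 q [ 21.9   3.5  -8.5  77.8   0.1 -31.5] p [0.5022 0.2026 0.0967] 
x,y,z axes [[-0.595, -0.803, -0.004], [-0.803, 0.595, 0.0], [0.002, 0.003, -1.0]] F [3.  3.5 5.5] T [ 0.83 -0.77  0.02] op 0.039 g 26.4
```

```bash
for i in 1; do python3 -m crank '[[[0,0,0,0,0,0.4],[0,0,0,0,0,0.4],[0,0,0,0,0,0]]]' | grep rot; done; python3 st.py | tail -1
python3 -m crank '[[[0,0,0,0,0,0.4],[0,0,0,0,0,0.4],[0,0,0,0,0,0]]]' | grep rot; python3 st.py|tail -1
python3 -m crank '[[[0,0,0,0,0,0.4],[0,0,0,0,0,0.4],[0,0,0,0,0,0]]]' | grep rot; python3 st.py|tail -1
```

```text
tcp_rot: [-180.0, 0.2, -121.0]
x,y,z axes [[-0.516, -0.857, -0.004], [-0.857, 0.516, -0.0], [0.002, 0.003, -1.0]] F [3.2 4.3 5.7] T [ 0.85 -0.77  0.01] op 0.039 g 26.3
tcp_rot: [-180.0, 0.2, -115.5]
x,y,z axes [[-0.431, -0.902, -0.004], [-0.902, 0.431, -0.0], [0.002, 0.003, -1.0]] F [3.7 3.3 5.3] T [ 0.87 -0.78  0.01] op 0.0391 g 26.2
tcp_rot: [-180.0, 0.2, -110.1]
x,y,z axes [[-0.343, -0.939, -0.004], [-0.939, 0.343, -0.0], [0.002, 0.004, -1.0]] F [3.4 4.3 3.7] T [ 1.14 -0.78 -0.23] op 0.0391 g 26.2
```

Torque jumps to -0.23 N m after about 150° of turning, so this looks like the stop. One small further push to confirm.

```bash
python3 -m crank '[[[0,0,0,0,0,0.3],[0,0,0,0,0,0]]]' | grep rot; python3 st.py|tail -1
python3 -m crank '[[[0,0,0,0,0,0.3],[0,0,0,0,0,0]]]' | grep rot; python3 st.py|tail -1
```

```text
tcp_rot: [-180.0, 0.2, -108.1]
x,y,z axes [[-0.31, -0.951, -0.004], [-0.951, 0.31, -0.001], [0.002, 0.003, -1.0]] F [3.2 5.7 5. ] T [ 0.98 -0.82 -0.45] op 0.0394 g 25.8
tcp_rot: [-179.9, 0.2, -106.0]
x,y,z axes [[-0.276, -0.961, -0.003], [-0.961, 0.276, -0.001], [0.002, 0.003, -1.0]] F [4.7 3.4 5.7] T [ 0.66 -1.18 -0.43] op 0.0388 g 25.5
```

The torque levels off near 0.45 N m, so the cap is on its stop. I'll let go, rise and check the rib.

```bash
python3 -m crank '[[[0,0,0,0,0,0],[0,0,0,0,0,0],[0,0,0,0,0,0],[0,0,0,0,0,0],[0,0,0,0,0,0],[0,0,0,0,0,0]]]' 1 | grep opening
python3 -m crank '[[[0,0,0.3,0,0,0],[0,0,0.6,0,0,0],[0,0,0.8,0,0,0],[0,0,1,0,0,0],[0,0,1,0,0,0],[0,0,1,0,0,0],[-0.3,-0.7,1,0,0,0],[-0.3,-0.7,0,0,0,0],[-0.3,-0.7,0,0,0,0],[0,0,0,0,0,0],[0,0,0,0,0,0]]]'
python3 - <<'E'
from h import *
m=bot.camera_model("wrist");im=bot.camera("wrist")[:,:,::-1];s=bot.camera("scene")[:,:,::-1]
e=np.array([.5032,.2016,.098]);u,v=proj("wrist",e,m).astype(int);print(u,v)
v=min(v,370)
a,b=proj("scene",e).astype(int)
cv2.imwrite("pics/w6.png",np.hstack([cv2.resize(im[v-50:v+50,u-50:u+50],(400,400),interpolation=cv2.INTER_CUBIC),cv2.resize(s[b-25:b+25,a-25:a+25],(400,400),interpolation=cv2.INTER_CUBIC)]))
import pickle;pickle.dump((m,u-50,v-50,a-25,b-25),open("w6.pkl","wb"));print(u-50,v-50)
E
```

```text
opening: 0.085
time: 24.57
ee_pos: [0.4834, 0.1593, 0.2102]
tcp_rot: [180.0, 0.1, -106.1]
wrist_force: [0.2, 0.9, -0.5]
opening: 0.0853
grasp_force: 0.0
271 268
221 218
```

View pics/w6.png

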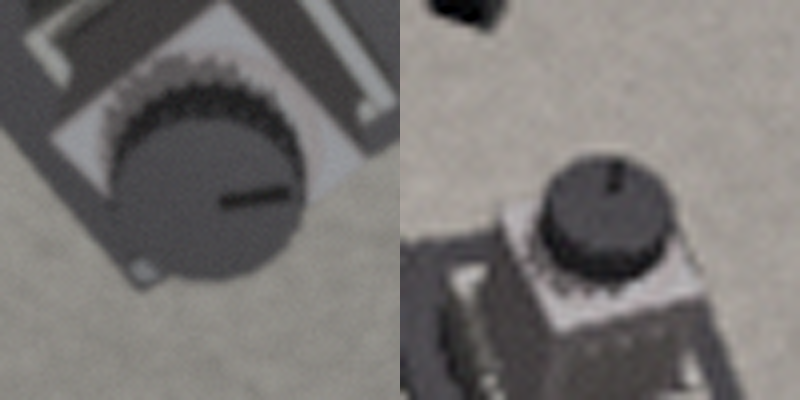

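The rib now points to the right in the wrist crop, from (220,203) to (290,191). The bottle's shoulder corners are near (228,5), (50,138) and (365,155), so it's still standing in the pocket. I'll compute the cap's turn against the body.

```bash
python3 - <<'E'
from h import *
import pickle
m5=pickle.load(open("w5.pkl","rb"));m6,u,v,a,b=pickle.load(open("w6.pkl","rb"))
P5=lambda x,y,z:plane("wrist",229+x/4-.4,226+y/4-.4,z,m5)
P6=lambda x,y,z:plane("wrist",u+x/4-.4,v+y/4-.4,z,m6)
an=lambda p,q:np.degrees(np.arctan2(*(q-p)[[1,0]])).round(1)
print("rib before",an(P5(206,215,.098),P5(207,277,.098)),"after",an(P6(220,203,.098),P6(290,191,.098)))
print("body before",an(P5(95,48,.074),P5(320,48,.074)),"after",an(P6(50,138,.074),P6(228,5,.074)),an(P6(228,5,.074),P6(365,155,.074)), np.linalg.norm(P6(50,138,.074)-P6(228,5,.074)))
c=P6(207,200,.098);print("cap",c, two(ray("wrist",u+207/4-.4,v+200/4-.4,m6),ray("scene",a+208/8-.45,b+207/8-.45)))
E
```

```text
rib before 19.1 after 174.9
body before 108.3 after -157.6 114.4 0.05084531664131905
cap [0.50263404 0.20134005 0.098     ] (array([0.50261237, 0.20185976, 0.09763887]), np.float64(0.0006331754254484991))
```

The cap turned 155.8° minus about 5° of bottle turn in the pocket, so about 150° net against the 149° (2.6 rad) stop. Cap height of .0976 shows the bottle is still seated. Handing in.

```bash
python3 -c "
from workcell import bot
print(bot.job_done())"
```

```text
the job is handed in; nothing more can be done
None
```

The bottle stands upright and fully down in the bay's pocket, released, with its captive cap unscrewed to its stop (measured turn about 150° against the 149° stop, bottle turned about 5° within the pocket's play), and the job was handed in at about 25 s.

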